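Tug-check a nozzle cassette and turn it over to drain

ROBOT

A 6-joint arm with a two-finger parallel gripper is mounted at the origin on a cart in front of the work surface, level with it; the furniture and walls round the work are solid. World frame = base frame: x ahead of the robot, y to its left, z up, the work surface at z = 0. Lengths are in m, angles in degrees, forces in N, time in s.
With the tool pointing down it reaches from about 0.35 to 0.725 m from the base axis. Payload 4.3 kg.
Tool frame: the origin (TCP) lies at the very end of the fingers, on their centre line; the grasp point (between the pads) lies 19 mm behind it; z points along the fingers, y is the direction in which the jaws open and shut (so a half turn about z gives the same grasp; the last joint's range is limited). The gripper opens to 85 mm and grips with 20 to 120 N. Pads are 22 mm wide; open, the fingers measure 114 mm over their backs; the gripper's body (76 mm by 85 mm) begins 54 mm behind the grasp point. The pads swing forward as they close: fully open they stand 13 mm farther back than shut.
Start: joints at [70.457, 21.618, 4.641, 73.018, 0, 83.68], TCP at [0.132, 0.56, 0.231] pointing down, gripper open.
Joint ranges: [-156.06, 156.06], [-48.1, 94.91], [-58.44, 69.94], [-101.28, 121.22], [-78.64, 73.56], [-180, 180]. Speed limits (degrees/s): [147.25, 147.25, 180, 180, 180, 180].

INTERFACE

Orientations are given as [roll, pitch, yaw] about the fixed x, y, z axes, in that order (R = Rz(yaw) Ry(pitch) Rx(roll)).
In Python, from plant import arm, grab_frame, get_calibration gives the robot as it stands. The module is installed in compiled form; this text tells all that it offers.
- The arm moves only by the tool move_arm, never from a script. Its argument "plan" is a list of rows, each a list of 2 entries, a list of its own where there are three numbers: the shift along the tool's x, y, z in mm, then the turn about the tool's z in degrees. In form: [[[tx, ty, tz], yaw], ...]. A call has 1 to 5 rows; each row is the pose to reach, as a shift and turn from the pose commanded when the call began, along the tool's axes at that moment; what a row does not reach only later rows make up. A row lasts 1/8 s, in which the tool goes at most 62.5 mm and 10.7 degrees, less where a joint would pass 70% of its speed; a pose out of reach is approached as far as the arm can. A call with a gripper value outside its range is refused whole. "gripper" is the closure, from 0 (fully open) to 1 (shut), set as the call begins (left out, the last holds). The fingers move at their own pace and stop on an object; "grip_force" is the grip in N (left out, the last holds). Time passes only in rows, so rows that repeat a pose let the fingers close. It gives the time, the measured TCP pose, the force and the opening at its end, in the units of the state.
- arm.get_obs(): the state, without advancing time (a new reading comes with each control period).
- grab_frame(name): name is "side" or "top" or "wrist"; returns (picture, depth): 384x512x3 uint8, blue, green, red; 384x512 float32, m along the optical axis (not along the pixel's ray), 0 where there is no reading.
- get_calibration(name): a dict with "fov_y" (degrees; the focal length in pixels is half the picture's height over the tangent of half this angle, whatever the lens; pixels are square), "cx", "cy" (the principal point, pixels), "world_from_camera" (4x4, takes a point from camera to world coordinates); the wrist camera has in their place "mount" (4x4, takes a point from camera to tool coordinates, whose origin is the TCP and whose axes are the flange's). Camera axes: x right, y up, looking along -z (the intrinsics and any distortion apply to the point x, -y, -z); pixel columns grow to the right and rows downward; lengths in m; the calibration is good to about 2 mm. A picture is of the moment at which its call begins: read the wrist's pose just before it. get_calibration takes no time and is no camera call.
- arm.sign_off(): hands the job in, once; it reports no verdict.
The state is a dict: "t": time; "q": joint angles; "qvel": joint speeds; "joint_torque": joint torques, N m; "eef_pos": TCP position; "orientation": TCP orientation; "force": force on the tool from outside, world axes, zero at the start; "ft_torque": the same for the moment, N m; "opening": finger opening in m.
Only numpy, scipy, OpenCV 4.12 (cv2) and the standard library are available. Lean on these libraries where they do the work, as an engineer would, in place of code of your own. Each camera call takes 0.05 s, during which the arm holds its last target.

TASK

Two washed nozzle cassettes lie in turnover stands to drain, but only one has its latch tongue swung in over its lid. Take that cassette by its tab and tug it straight up, firmly, until the latch takes the load, hold the pull for a moment and let go; then swing that stand's crank over the top, a half turn to its stop, so that the cassette hangs upside down. Leave the cassette with the open latch alone.

Things in the scene. Friction and masses are not known exactly. Their poses are not given: they have to be found in the camera images.
- cassette_a: Latched cassette: grey box 60x112x42 mm (x,y,z), white lid, 0.25 kg, loose in a steel cradle. Origin: centre of its underside, 78 mm above the table; z up, x away from the robot (yaw within 0.25 rad), y along the cradle's axle, which lies 22 mm above the origin. Upright white pull tab mid-lid: 12 mm thick in x, 34 long in y, z = 42 to 76 mm, free on both x sides. Post tops: y = +-81 mm, z = 40.
- latch_a: Closed latch of cassette_a: dark steel tongue 18 mm wide, 4 thick, reaching over the lid at the +y end. Origin: its pivot on the cradle's end plate, at (0, 61.5, 44) mm in the cassette's frame. It hangs 2 mm over the lid and is sprung: after 2 mm of free lift it gives 1 mm per 1.5 N (lifted 6 mm, it pulls back 6 N, plus the weight). At the other end a fixed lip stops the lid after 7 mm.
- crank_a_grip (a point): Middle of the crank handle of cassette_a's stand: black sleeve 14 mm thick, 50 long along the cassette's y, spinning freely on its pin, 100 mm above the table; at (-50, -127, 22) mm in the cassette's frame. Crank radius 50 mm. The flat crank arm is 29 mm from this point in +y. It turns half a turn about the axle, up, over the top, down to a stop on the +x side; friction (2 N) keeps it where left.
- cassette_b: The other cassette, alike, loose in a like stand whose latch tongue is swung aside along x, not over the lid. Origin and axes as for cassette_a. To be left alone.

How it is judged (in metres and radians):
On the way, in this order (a step that is already met when the one before it is completed fails the run):
1. the latched cassette, still upright, is pulled up against its latch with more than 3 N on the latch for 0.2 s (contact force between latch_a and cassette_a above 3 N and angle between cassette_a's own z axis and vertical below 0.2 rad), for 0.2 s.
2. the cassette is turned upside down in its cradle (angle between cassette_a's own z axis and vertical above 2.88 rad and distance between cassette_a and latch_a below 0.095 m), for 0.2 s.
At the end, for the whole second after the job is handed in: The latched cassette hangs at rest upside down in its cradle (within 15 degrees), still held by its latch (origin within 95 mm of the latch's pivot); the other cassette is within 20 mm of where it stood (all of step 2 and linear speed of cassette_a below 0.02 m/s and angular speed of cassette_a below 0.2 rad/s and distance of cassette_b from where it was at the start of the episode below 0.02 m); the robot touches nothing.
It fails at once if the cassette with the open latch is moved by more than 20 mm or tipped by more than 20 degrees (distance of cassette_b from where it was at the start of the episode above 0.02 m or angle between cassette_b's own z axis and vertical above 0.35 rad).
It also fails if it takes over 53 s, if anything falls off the work surface, if the arm or the gripper's body presses on something with over 40 N, if the wrist force passes 120 N, or if a joint passes its speed limit or range.

## Working session

There is one attempt and no reset: what is moved stays moved. The work goes in short steps, Python scripts to look and compute and a tool call to move; the robot and the scene stay as the last step left them, time stands still between calls to the robot, and variables do not carry over. Pictures are saved under pics/ and viewed, and the job is handed in when it is done.

Besides the shell and the picture viewer there is one more tool, called after ">>>" by a JSON object that holds its "fn" and its "kwargs", one argument or row to a line. move_arm: Moves the arm, as the interface text tells. Its arguments: {"type":"object","properties":{"plan":{"type":"array","items":{"type":"array"}},"gripper":{"type":"number"},"grip_force":{"type":"number"}},"required":["plan"]}

```bash
mkdir -p pics
python3 - <<'E'
from plant import arm, grab_frame, get_calibration
import cv2,numpy as np
print(arm.get_obs())
for n in ("side","top","wrist"):
    c=get_calibration(n); print(n,c)
    p,d=grab_frame(n); cv2.imwrite(f"pics/{n}0.png",p); np.save(f"{n}0.npy",d)
E
```

```text
{'t': 0.0, 'q': array([7.04588715e+01, 2.16626504e+01, 4.56198036e+00, 7.30175020e+01,
       3.50238367e-04, 8.36801789e+01]), 'qvel': array([ 0.00223427, -0.00346215,  0.03319039,  0.01409324, -0.041458  ,
       -0.04186634]), 'joint_torque': array([ 1.59016632e-03, -4.63602912e+01,  2.69876164e+01,  2.08497955e-02,
       -8.65542620e-05, -1.92242646e-05]), 'eef_pos': array([0.13128191, 0.55913738, 0.23034692]), 'orientation': array([-1.79882585e+02, -1.33562603e-02,  1.66778679e+02]), 'force': array([-0.37317864, -0.1000167 ,  0.59473748]), 'ft_torque': array([0.00274734, 0.00814535, 0.01319612]), 'opening': 0.08578416024712501}
side {'fov_y': 57.08643137482811, 'cx': 253.6207165853601, 'cy': 187.8461643710969, 'world_from_camera': array([[-0.98766765,  0.11964305, -0.10098593,  0.42085311],
       [-0.15503899, -0.65755578,  0.73728103,  0.59839229],
       [ 0.02180667,  0.74384538,  0.6679959 ,  0.7029429 ],
       [ 0.        ,  0.        ,  0.        ,  1.        ]])}
top {'fov_y': 43.0060425631416, 'cx': 252.23610201134898, 'cy': 187.460441578771, 'world_from_camera': array([[ 0.02157868,  0.99615647, -0.08489201,  0.37484937],
       [-0.99974379,  0.02091979, -0.0086436 , -0.02163871],
       [-0.00683446,  0.08505678,  0.99635267,  1.37913882],
       [ 0.        ,  0.        ,  0.        ,  1.        ]])}
wrist {'fov_y': 69.22363213659455, 'cx': 254.6395352455368, 'cy': 192.12307002843963, 'mount': array([[-9.37739141e-05,  9.56628793e-01,  2.91309705e-01,
         7.47042208e-02],
       [ 9.99998776e-01, -3.65251823e-04,  1.52135065e-03,
         2.69214729e-04],
       [ 1.56176924e-03,  2.91309491e-01, -9.56627588e-01,
        -1.42335147e-01],
       [ 0.00000000e+00,  0.00000000e+00,  0.00000000e+00,
         1.00000000e+00]])}
```

View pics/top0.png

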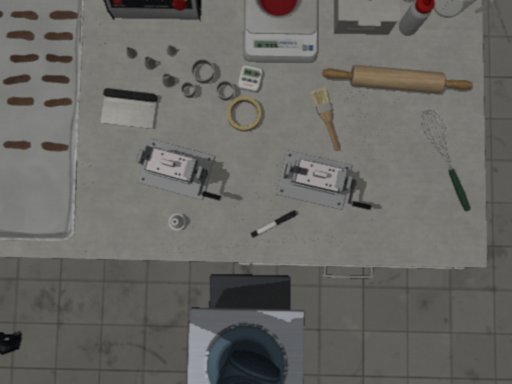

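View pics/side0.png

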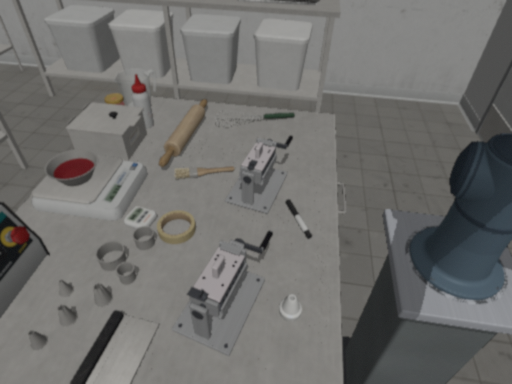

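Run:
```python
import cv2,numpy as np
p=cv2.imread("pics/top0.png")
a=cv2.resize(p[130:215,130:230],None,fx=5,fy=5,interpolation=cv2.INTER_CUBIC)
b=cv2.resize(p[140:225,270:370],None,fx=5,fy=5,interpolation=cv2.INTER_CUBIC)
s=cv2.imread("pics/side0.png")
cv2.imwrite("pics/topL.png",cv2.resize(a,(790,590)))
cv2.imwrite("pics/topR.png",cv2.resize(b,(790,590)))
cv2.imwrite("pics/sideL.png",cv2.resize(s[220:360,170:290],None,fx=4,fy=4,interpolation=cv2.INTER_CUBIC))
cv2.imwrite("pics/sideR.png",cv2.resize(s[125:225,215:315],None,fx=5,fy=5,interpolation=cv2.INTER_CUBIC))
```

```text
(no output)
```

View pics/topL.png

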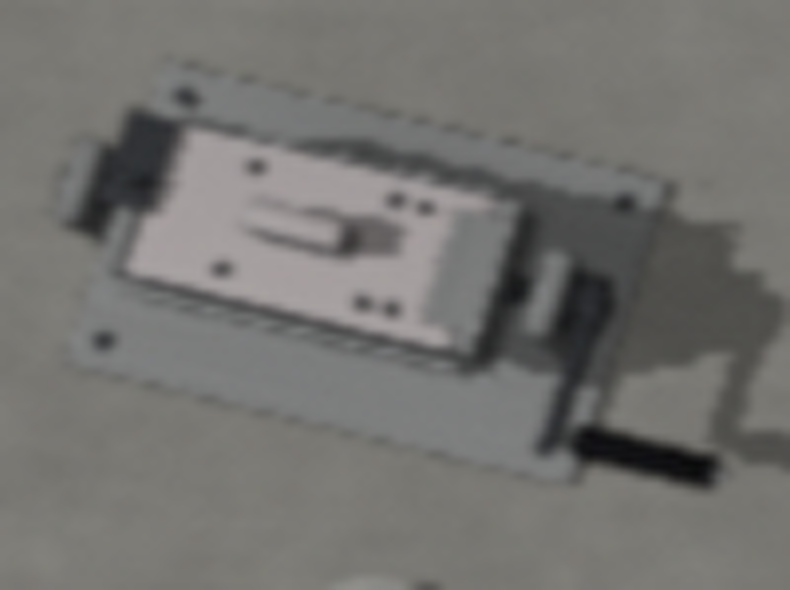

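View pics/topR.png

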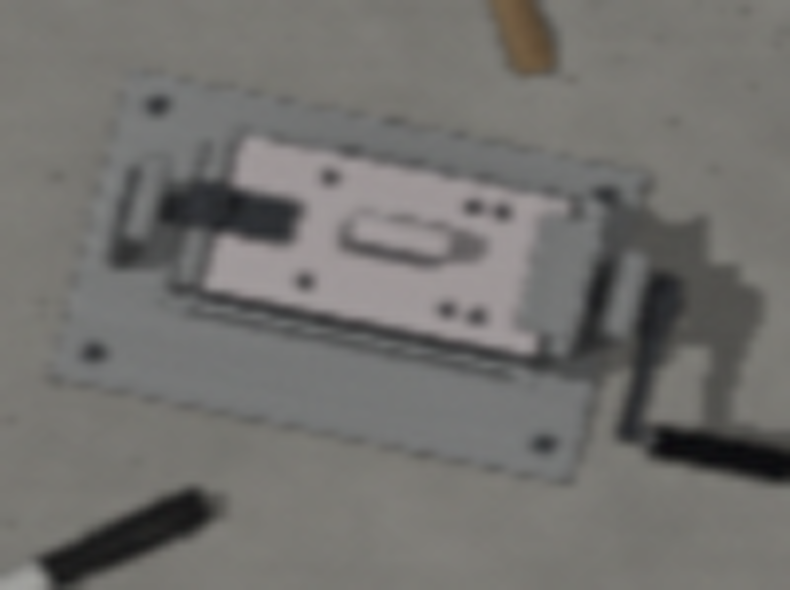

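View pics/sideL.png

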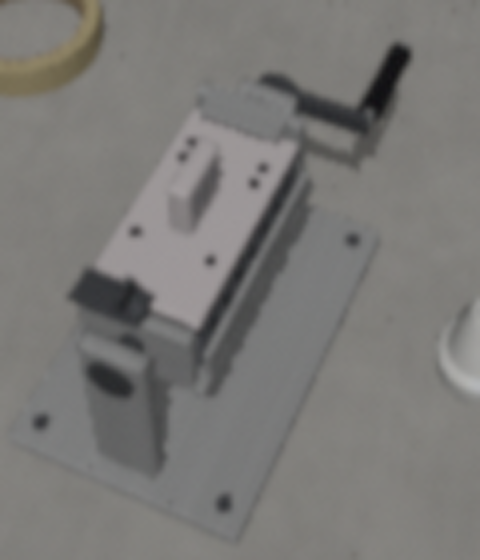

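View pics/sideR.png

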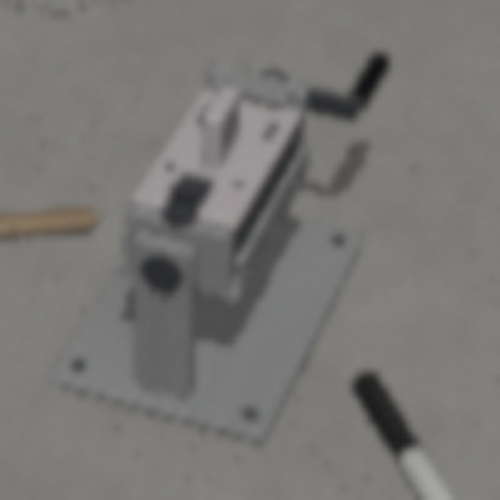

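```bash
cat > h.py <<'E'
import numpy as np,cv2
from plant import arm, grab_frame, get_calibration
from scipy.spatial.transform import Rotation as R
def wfc(n,obs=None):
    c=get_calibration(n)
    if n!="wrist": return c,c["world_from_camera"]
    T=np.eye(4);T[:3,:3]=R.from_euler('xyz',obs["orientation"],degrees=True).as_matrix();T[:3,3]=obs["eef_pos"]
    return c,T@c["mount"]
def rays(n,uv,obs=None):
    c,T=wfc(n,obs);f=192/np.tan(np.radians(c["fov_y"]/2))
    uv=np.atleast_2d(uv).astype(float)
    d=np.c_[(uv[:,0]-c["cx"])/f,-(uv[:,1]-c["cy"])/f,-np.ones(len(uv))]
    return T[:3,3],d@T[:3,:3].T
def onplane(n,uv,z,obs=None):
    o,d=rays(n,uv,obs);return o+d*((z-o[2])/d[:,2])[:,None]
def cloud(n,uv,dep,obs=None):
    o,d=rays(n,uv,obs);uv=np.atleast_2d(uv).astype(int);return o+d*dep[uv[:,1],uv[:,0]][:,None]
def proj(n,P,obs=None):
    c,T=wfc(n,obs);f=192/np.tan(np.radians(c["fov_y"]/2))
    P=np.atleast_2d(P);q=(P-T[:3,3])@T[:3,:3]
    return np.c_[c["cx"]-f*q[:,0]/q[:,2],c["cy"]+f*q[:,1]/q[:,2]]
E
python3 - <<'E'
from h import *
d=np.load("top0.npy")
v,u=np.mgrid[140:225,270:380]; uv=np.c_[u.ravel(),v.ravel()]
P=cloud("top",uv,d)
p=cv2.imread("pics/top0.png");col=p[uv[:,1],uv[:,0]].astype(int)
m=(P[:,2]>.11)&(P[:,2]<.13)&(col.min(1)>140)
print(m.sum(), P[m].mean(0), [np.round(np.percentile(P[:,2],q),3) for q in (5,50,95,99.5)])
r=cv2.minAreaRect((P[m][:,:2]*1000).astype(np.float32)); print(r)
m=(P[:,2]>.14)
Q=P[m];print("tab",len(Q),Q.mean(0),Q.max(0),cv2.minAreaRect((Q[:,:2]*1000).astype(np.float32)))
w=(col.min(1)>150)
# black handle
hb=(P[:,2]>.085)&(col.max(1)<45)&(uv[:,0]>345);print("handle",hb.sum(),P[hb].mean(0),cv2.minAreaRect((P[hb][:,:2]*1000).astype(np.float32)))
E
```

```text
561 [ 0.51844382 -0.17946842  0.12165466] [np.float64(-0.002), np.float64(0.004), np.float64(0.125), np.float64(0.16)]
((519.160400390625, -180.8909912109375), (105.25757598876953, 56.40434646606445), 78.40579986572266)
tab 119 [ 0.467427   -0.1244865   0.58586117] [ 0.52739059 -0.02163871  1.37913882] ((467.1158752441406, -95.39610290527344), (56.188079833984375, 229.46890258789062), 37.602535247802734)
handle 99 [ 0.45468766 -0.28788999  0.1199596 ] ((448.3562927246094, -162.6822967529297), (86.65261840820312, 306.0679016113281), 11.719268798828125)
```

>>> {"fn": "move_arm", "kwargs": {
  "plan": [
    [[-34,-40,0],0],
    [[-70,-82,0],0],
    [[-106,-124,0],0],
    [[-142,-166,0],0],
    [[-178,-208,0],0]
  ],
  "gripper": 0
}}

```text
t: 0.78
eef_pos: [0.2576, 0.3149, 0.2312]
orientation: [180.0, 0.0, 166.8]
force: [1.3, 0.2, 1.1]
opening: 0.0856
```

>>> {"fn": "move_arm", "kwargs": {
  "plan": [
    [[-36,-42,0],0],
    [[-72,-84,0],0],
    [[-108,-126,0],0],
    [[-144,-168,0],0],
    [[-180,-210,0],0]
  ]
}}

```text
t: 1.4
eef_pos: [0.3849, 0.0693, 0.2313]
orientation: [180.0, 0.0, 166.8]
force: [1.0, 1.3, 0.6]
opening: 0.0852
```

>>> {"fn": "move_arm", "kwargs": {
  "plan": [
    [[-36,-42,0],0],
    [[-72,-84,0],0],
    [[-108,-126,0],0],
    [[-144,-168,0],0],
    [[-186,-218,0],0]
  ]
}}

```text
t: 2.02
eef_pos: [0.5147, -0.1827, 0.2311]
orientation: [180.0, -0.0, 166.8]
force: [1.6, 0.5, -0.5]
opening: 0.0854
```

>>> {"fn": "move_arm", "kwargs": {
  "plan": [
    [[0,0,0],10],
    [[0,0,0],20],
    [[0,0,0],30],
    [[0,0,0],40],
    [[0,0,0],50]
  ]
}}

```text
t: 2.65
eef_pos: [0.5141, -0.1812, 0.2309]
orientation: [-180.0, -0.0, 116.4]
force: [-0.5, 0.2, 0.3]
opening: 0.0852
```

>>> {"fn": "move_arm", "kwargs": {
  "plan": [
    [[0,0,0],10],
    [[0,0,0],20],
    [[0,0,0],30],
    [[0,0,0],38.4],
    [[0,0,0],38.4]
  ]
}}

```text
t: 3.28
eef_pos: [0.5141, -0.1812, 0.2309]
orientation: [-180.0, -0.0, 78.5]
force: [-0.5, -0.1, -0.4]
opening: 0.0856
```

Run:
```python
from h import *
import pickle
o=arm.get_obs();p,d=grab_frame("wrist");print(o["t"],o["eef_pos"],o["orientation"])
pickle.dump((o,p,d),open("w1.pkl","wb"))
cv2.imwrite("pics/w1.png",cv2.resize(p,(768,576)))
```

```text
3.275 [ 0.51413338 -0.18117547  0.23094516] [-1.79959892e+02 -1.81149475e-02  7.84750779e+01]
```

View pics/w1.png

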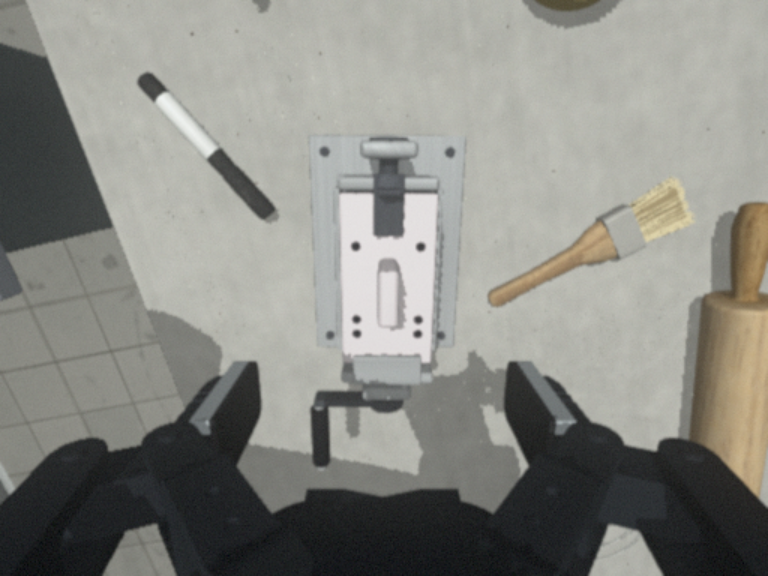

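Run:
```python
from h import *
import pickle
o,p,d=pickle.load(open("w1.pkl","rb"))
v,u=np.mgrid[85:320,200:300]; uv=np.c_[u.ravel(),v.ravel()]
P=cloud("wrist",uv,d,o);P[d[uv[:,1],uv[:,0]]==0]=0
col=p[uv[:,1],uv[:,0]].astype(int)
def rep(n,m):
    Q=P[m];print(n,m.sum(),Q.mean(0).round(4),np.median(Q[:,2]).round(4),cv2.minAreaRect((Q[:,:2]*1000).astype(np.float32)))
rep("tab",(P[:,2]>.147)&(P[:,2]<.165)&(uv[:,1]<230))
rep("lid",(P[:,2]>.112)&(P[:,2]<.126)&(col.min(1)>150))
rep("handle",(P[:,2]>.09)&(P[:,2]<.115)&(col.max(1)<50)&(uv[:,1]>270)&(uv[:,0]<222))
rep("base",(P[:,2]>-.005)&(P[:,2]<.02)&(uv[:,1]<100))
# lid edge lines by pixels: gray rows
g=p.min(2)
L=[];Rr=[]
for r in range(150,225,5):
    row=np.where(g[r,210:300]>150)[0]+210
    L.append((row.min()-.5,r));Rr.append((row.max()+.5,r))
for E in (L,Rr):
    W=onplane("wrist",np.array(E),.12,o);k=np.polyfit(W[:,1],W[:,0],1);print("edge yaw",-np.degrees(np.arctan(k[0])),np.polyval(k,-.185))
```

```text
tab 553 [ 0.5169 -0.1803  0.1532] 0.1534 ((516.4913330078125, -181.0509033203125), (33.691043853759766, 12.022879600524902), 78.6591796875)
lid 6022 [ 0.5189 -0.1708  0.1196] 0.1198 ((517.244873046875, -179.30174255371094), (166.089599609375, 60.159873962402344), 78.04513549804688)
handle 131 [ 0.4424 -0.3018  0.1058] 0.1061 ((442.9963073730469, -294.4775390625), (46.265872955322266, 9.777482986450195), 77.36392974853516)
base 1226 [ 0.5201 -0.087   0.0047] 0.0017 ((294.5065612792969, -45.664100646972656), (18.924083709716797, 595.7510375976562), 79.36691284179688)
edge yaw -14.24180633027491 0.4684767910608492
edge yaw -8.835394099367852 0.5560333527678863
```

>>> {"fn": "move_arm", "kwargs": {
  "plan": [
    [[0.5,2.3,30],0],
    [[0.5,2.3,60],0],
    [[0.5,2.3,85],0],
    [[0.5,2.3,98],0],
    [[0.5,2.3,104],0]
  ],
  "gripper": 0.5
}}

```text
t: 3.95
eef_pos: [0.5165, -0.1812, 0.1268]
orientation: [-180.0, -0.0, 78.4]
force: [0.6, 0.2, 0.4]
opening: 0.0426
```

>>> {"fn": "move_arm", "kwargs": {
  "plan": [
    [[0,0,0],0],
    [[0,0,0],0],
    [[0,0,0],0],
    [[0,0,0],0]
  ],
  "gripper": 0.5
}}

```text
t: 4.45
eef_pos: [0.517, -0.1814, 0.1277]
orientation: [179.9, 0.0, 78.4]
force: [0.1, 0.0, -0.2]
opening: 0.0426
```

Run:
```python
from h import *
print(arm.get_obs())
for n in("wrist","side"):
    p,d=grab_frame(n);cv2.imwrite(f"pics/{n}2.png",cv2.resize(p,(768,576)) if n=="wrist" else cv2.resize(p[100:250,180:380],None,fx=3.9,fy=3.9))
```

```text
{'t': 4.45, 'q': array([-2.59711852e+01,  2.14375095e+01, -1.13522818e+01,  5.71591912e+01,
        6.64645972e-03,  7.56499419e+01]), 'qvel': array([-0.0142592 ,  0.24092412, -0.2637235 ,  0.06560117, -0.03451615,
       -0.01478438]), 'joint_torque': array([-1.80786290e-03, -4.44195199e+01,  2.52397192e+01, -7.80132017e-03,
        2.00051568e-04, -5.90205982e-04]), 'eef_pos': array([ 0.51703977, -0.18140481,  0.1277415 ]), 'orientation': array([1.79948927e+02, 6.20535764e-03, 7.83788731e+01]), 'force': array([ 0.06973752,  0.01728953, -0.18895112]), 'ft_torque': array([ 0.02679743, -0.00222946, -0.0461703 ]), 'opening': 0.042645969650177556}
```

View pics/wrist2.png

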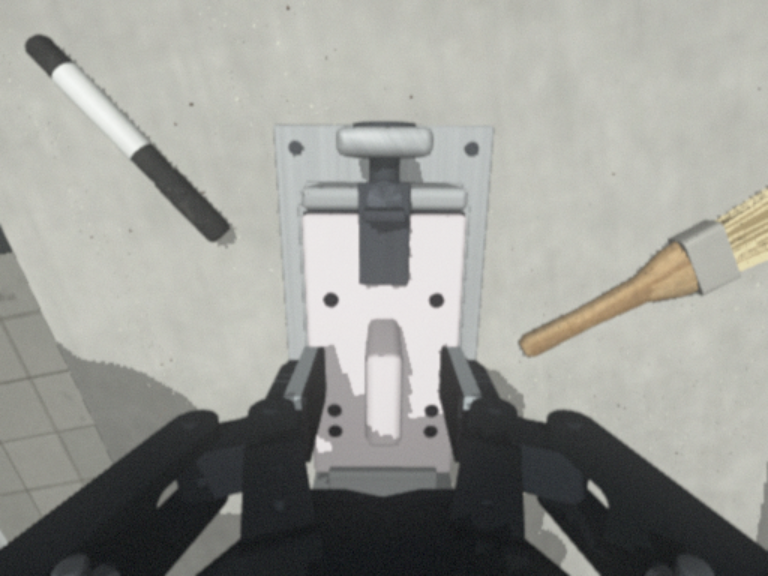

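View pics/side2.png

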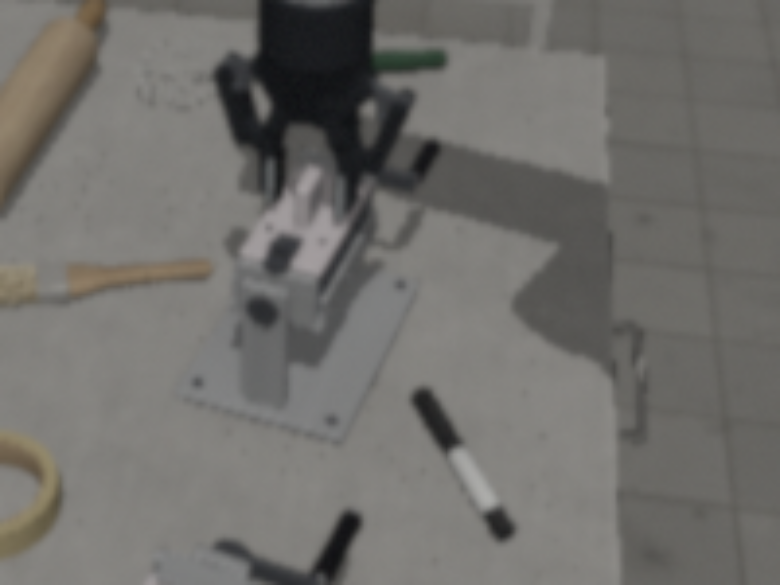

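The wrist view shows the tab (384, 395) midway between the fingers (317 and 450), with the tongue over the lid at (384, 240). Closing now.

>>> {"fn": "move_arm", "kwargs": {
  "plan": [
    [[0,0,0],0],
    [[0,0,0],0],
    [[0,0,0],0],
    [[0,0,0],0],
    [[0,0,0],0]
  ],
  "gripper": 1,
  "grip_force": 40
}}

```text
t: 5.18
eef_pos: [0.5168, -0.1813, 0.1273]
orientation: [180.0, -0.0, 78.4]
force: [0.6, -0.1, -1.1]
opening: 0.0115
```

>>> {"fn": "move_arm", "kwargs": {
  "plan": [
    [[0,0,-1],0],
    [[0,0,-2],0],
    [[0,0,-3],0],
    [[0,0,-3],0]
  ]
}}

```text
t: 5.68
eef_pos: [0.5163, -0.1811, 0.13]
orientation: [-179.9, -0.0, 78.4]
force: [-0.6, -0.3, -3.2]
opening: 0.0112
```

>>> {"fn": "move_arm", "kwargs": {
  "plan": [
    [[0,0,-1],0],
    [[0,0,-2],0],
    [[0,0,-3],0],
    [[0,0,-3],0],
    [[0,0,-3],0]
  ]
}}

```text
t: 6.3
eef_pos: [0.5163, -0.181, 0.1329]
orientation: [-179.9, -0.0, 78.4]
force: [-0.7, 0.7, -7.1]
opening: 0.0117
```

>>> {"fn": "move_arm", "kwargs": {
  "plan": [
    [[0,0,0],0],
    [[0,0,0],0],
    [[0,0,0],0],
    [[0,0,0],0]
  ]
}}

```text
t: 6.8
eef_pos: [0.5164, -0.181, 0.1331]
orientation: [-180.0, -0.0, 78.4]
force: [-0.8, 2.0, -7.5]
opening: 0.0115
```

>>> {"fn": "move_arm", "kwargs": {
  "plan": [
    [[0,0,-0.7],0],
    [[0,0,-0.7],0],
    [[0,0,-0.7],0],
    [[0,0,-0.7],0]
  ]
}}

```text
t: 7.3
eef_pos: [0.5164, -0.181, 0.1338]
orientation: [-180.0, -0.0, 78.4]
force: [-1.2, 2.8, -9.0]
opening: 0.0113
```

Run:
```python
from h import *
import pickle
o=arm.get_obs();print(o["force"],o["ft_torque"],o["eef_pos"])
p,d=grab_frame("wrist");pickle.dump((o,p,d),open("w3.pkl","wb"));cv2.imwrite(f"pics/wrist3.png",cv2.resize(p,(768,576)))
```

```text
[-1.18301488  2.78197712 -9.00120021] [0.1800267  0.38542288 0.09881526] [ 0.51642576 -0.18103472  0.13378136]
```

View pics/wrist3.png

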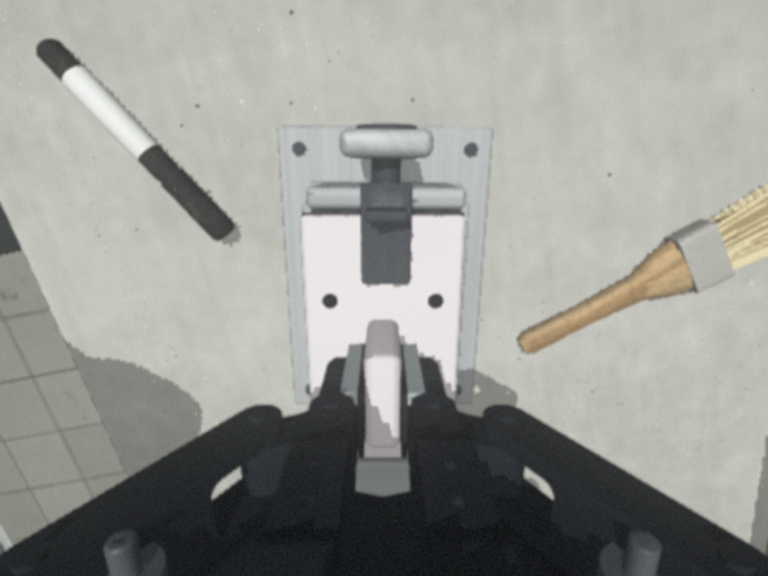

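Run:
```python
from h import *
import pickle
o,p,d=pickle.load(open("w3.pkl","rb"))
v,u=np.mgrid[145:240,206:305]; uv=np.c_[u.ravel(),v.ravel()]
P=cloud("wrist",uv,d,o);m=(P[:,2]>.115)&(P[:,2]<.135)&(p[uv[:,1],uv[:,0]].min(1)>150)
Q=P[m];a=np.radians(78.4);s=Q[:,:2]@[np.cos(a),np.sin(a)];k=np.polyfit(s,Q[:,2],1)
s0=np.array([.5165,-.181])@[np.cos(a),np.sin(a)]
print(m.sum(),np.degrees(np.arctan(k[0])),np.polyval(k,s0),np.polyval(k,s0+.05))
```

```text
6965 -0.3658012911665942 0.12660211319272968 0.12628288700844284
```

Lid lifted about 6.4 mm at the latch end, and the force reads about 6.5 N beyond the cassette's weight. Lower, release and withdraw.

>>> {"fn": "move_arm", "kwargs": {
  "plan": [
    [[0,0,2],0],
    [[0,0,4],0],
    [[0,0,5.5],0],
    [[0,0,6.5],0],
    [[0,0,6.5],0]
  ]
}}

```text
t: 7.98
eef_pos: [0.5177, -0.1818, 0.1283]
orientation: [179.9, 0.0, 78.4]
force: [-0.1, 0.5, -2.0]
opening: 0.0112
```

>>> {"fn": "move_arm", "kwargs": {
  "plan": [
    [[0,0,0],0],
    [[0,0,0],0],
    [[0,0,0],0],
    [[0,0,0],0]
  ],
  "gripper": 0.5
}}

```text
t: 8.48
eef_pos: [0.5168, -0.1813, 0.1276]
orientation: [180.0, -0.0, 78.4]
force: [-0.4, -0.5, -0.6]
opening: 0.0425
```

>>> {"fn": "move_arm", "kwargs": {
  "plan": [
    [[0,0,-20],0],
    [[0,0,-45],0],
    [[0,0,-70],0],
    [[0,0,-80],0],
    [[0,0,-80],0]
  ]
}}

```text
t: 9.1
eef_pos: [0.5172, -0.1815, 0.2078]
orientation: [179.9, 0.0, 78.4]
force: [-0.1, 0.4, 0.0]
opening: 0.0424
```

Run:
```python
from h import *
import pickle
o=arm.get_obs();print(o["force"],o["eef_pos"],o["orientation"])
p,d=grab_frame("wrist");pickle.dump((o,p,d),open("w4.pkl","wb"));cv2.imwrite(f"pics/wrist4.png",cv2.resize(p,(768,576)))
c,s=np.cos(np.radians(-11.5)),np.sin(np.radians(-11.5))
h=np.array([.5167,-.181])+np.array([[c,-s],[s,c]])@[-.05,-.127]
print("handle",h)
Rm=R.from_euler('xyz',o["orientation"],degrees=True).as_matrix()
print("shift mm",Rm.T@(np.r_[h,.081]-o["eef_pos"])*1000)
print(proj("wrist",np.r_[h,.107],o)*1.5)
```

```text
[-0.08627933  0.42226378  0.04034536] [ 0.51715617 -0.1814824   0.20781981] [1.79926894e+02 1.27051763e-02 7.83769649e+01]
handle [ 0.44238404 -0.29548204]
shift mm [-126.6983515   -50.43298161  126.78366274]
[[310.41648736 461.96986759]]
```

View pics/wrist4.png

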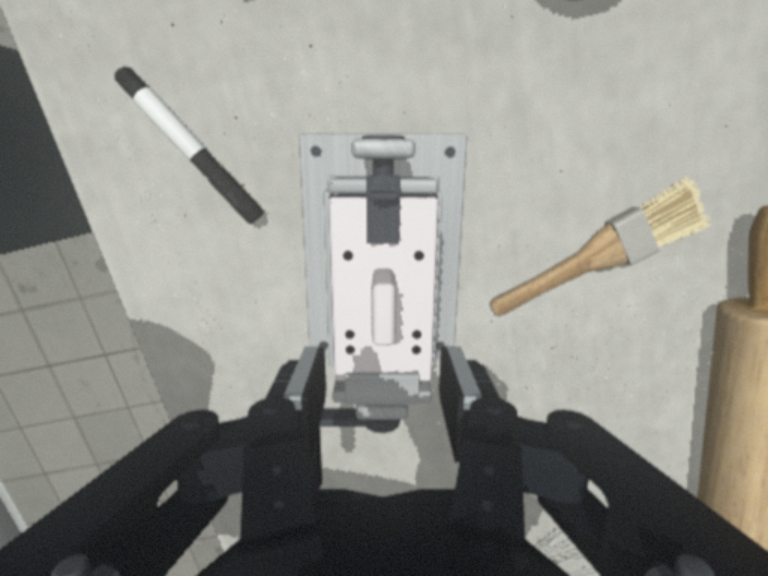

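>>> {"fn": "move_arm", "kwargs": {
  "plan": [
    [[-40,-16,0],0],
    [[-80,-32,0],0],
    [[-115,-46,0],0],
    [[-129,-50.4,0],0],
    [[-129,-50.4,0],0]
  ]
}}

```text
t: 9.78
eef_pos: [0.4409, -0.2975, 0.2066]
orientation: [-179.9, -0.1, 78.3]
force: [0.1, -0.3, 0.3]
opening: 0.0425
```

>>> {"fn": "move_arm", "kwargs": {
  "plan": [
    [[0,0,35],0],
    [[0,0,70],0],
    [[0,0,100],0],
    [[0,0,120],0],
    [[0,0,126.5],0]
  ]
}}

```text
t: 10.4
eef_pos: [0.4411, -0.2953, 0.0793]
orientation: [-179.9, -0.1, 78.5]
force: [-0.2, -0.8, 0.4]
opening: 0.0428
```

Run:
```python
from h import *
o=arm.get_obs();print(o["force"],o["eef_pos"],o["orientation"])
p,d=grab_frame("wrist");cv2.imwrite(f"pics/wrist5.png",cv2.resize(p,(768,576)))
p,d=grab_frame("side");cv2.imwrite(f"pics/side5.png",cv2.resize(p[80:230,200:400],None,fx=3.9,fy=3.9))
```

```text
[-0.20091773 -0.82466526  0.36238097] [ 0.44106804 -0.29531902  0.07932763] [-1.79851629e+02 -1.26862973e-01  7.84842995e+01]
```

View pics/wrist5.png

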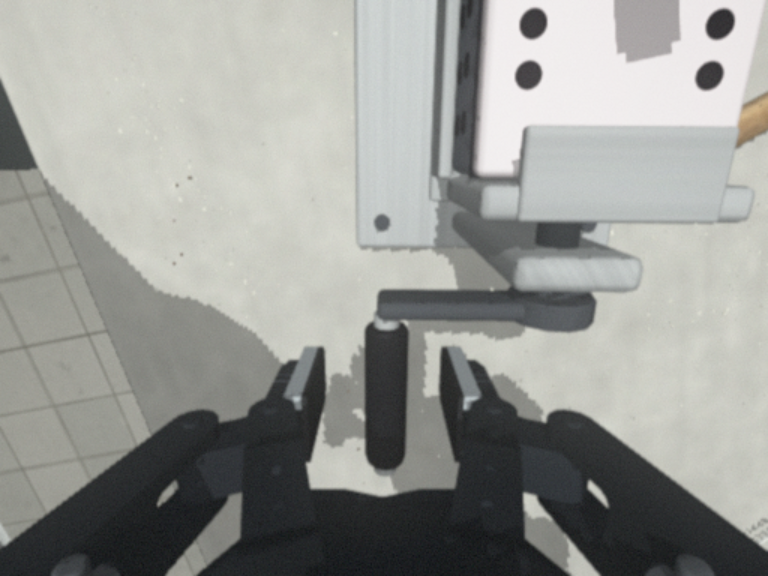

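View pics/side5.png

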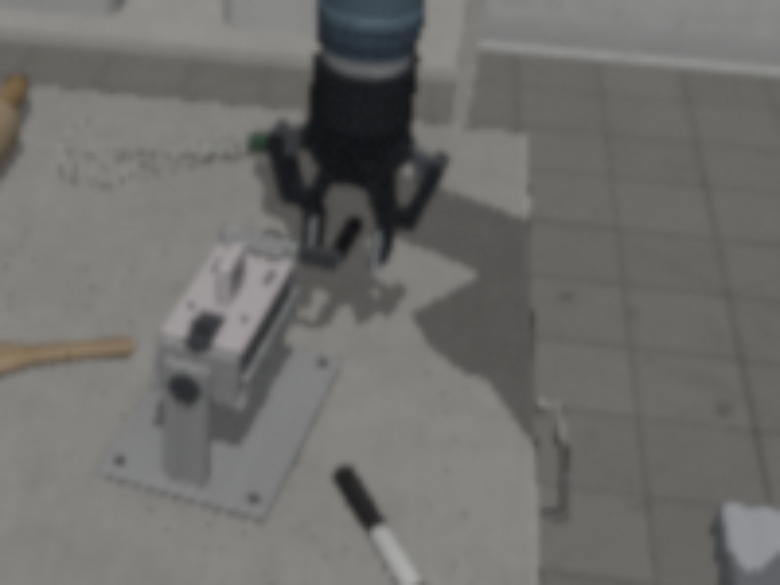

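The handle (386, 395) is midway between the fingers and clear of the crank arm. Grip it.

>>> {"fn": "move_arm", "kwargs": {
  "plan": [
    [[0,0,0],0],
    [[0,0,0],0],
    [[0,0,0],0],
    [[0,0,0],0]
  ],
  "gripper": 1,
  "grip_force": 35
}}

```text
t: 11.0
eef_pos: [0.4417, -0.2978, 0.082]
orientation: [179.9, 0.0, 78.4]
force: [-1.8, 0.4, 5.2]
opening: 0.0131
```

>>> {"fn": "move_arm", "kwargs": {
  "plan": [
    [[0,0.6,-7.8],0],
    [[0,2.4,-15.5],0],
    [[0,5.4,-22.7],0],
    [[0,9.5,-29.4],0],
    [[0,14.6,-35.4],0]
  ]
}}

```text
t: 11.62
eef_pos: [0.4551, -0.3005, 0.1166]
orientation: [-179.9, 0.0, 78.4]
force: [-2.9, -3.0, -3.4]
opening: 0.0126
```

>>> {"fn": "move_arm", "kwargs": {
  "plan": [
    [[0,6,-5.1],0],
    [[0,12.7,-9.2],0],
    [[0,19.9,-12.2],0],
    [[0,27.6,-14],0],
    [[0,35.4,-14.6],0]
  ]
}}

```text
t: 12.25
eef_pos: [0.4906, -0.308, 0.1321]
orientation: [180.0, 0.1, 78.4]
force: [-4.2, -2.7, 1.8]
opening: 0.0129
```

>>> {"fn": "move_arm", "kwargs": {
  "plan": [
    [[0,7.8,0.6],0],
    [[0,15.5,2.4],0],
    [[0,22.7,5.4],0],
    [[0,29.4,9.5],0],
    [[0,35.4,14.6],0]
  ]
}}

```text
t: 12.88
eef_pos: [0.5262, -0.3155, 0.1164]
orientation: [179.9, 0.1, 78.4]
force: [-2.2, -4.8, 4.0]
opening: 0.013
```

>>> {"fn": "move_arm", "kwargs": {
  "plan": [
    [[0,5.1,6],0],
    [[0,9.2,12.7],0],
    [[0,12.2,19.9],0],
    [[0,14,27.6],0],
    [[0,14.6,35.4],0]
  ]
}}

```text
t: 13.5
eef_pos: [0.5398, -0.3185, 0.0812]
orientation: [180.0, 0.1, 78.4]
force: [-14.2, 3.4, 50.5]
opening: 0.0127
```

>>> {"fn": "move_arm", "kwargs": {
  "plan": [
    [[0,0,0],0],
    [[0,0,0],0]
  ]
}}

```text
t: 13.75
eef_pos: [0.5396, -0.3184, 0.0819]
orientation: [179.9, 0.1, 78.4]
force: [-4.2, -3.4, 10.1]
opening: 0.0127
```

Run:
```python
from h import *
o=arm.get_obs();print(o["force"],o["eef_pos"],o["orientation"])
p,d=grab_frame("wrist");cv2.imwrite(f"pics/wrist6.png",cv2.resize(p,(768,576)))
p,d=grab_frame("side");cv2.imwrite(f"pics/side6.png",cv2.resize(p[80:230,200:400],None,fx=3.9,fy=3.9))
```

```text
[-4.16819483 -3.42996478 10.09350905] [ 0.5396428  -0.31837358  0.08193351] [1.79938903e+02 8.17454666e-02 7.83537405e+01]
```

View pics/wrist6.png

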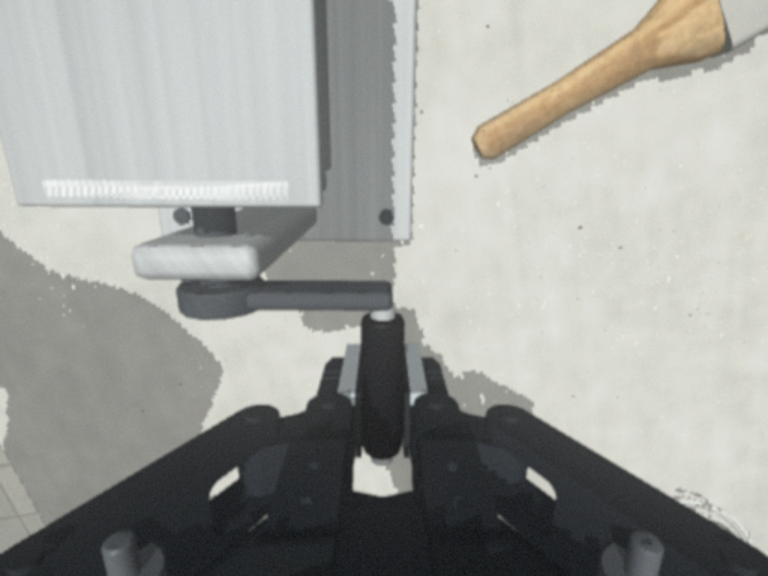

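View pics/side6.png

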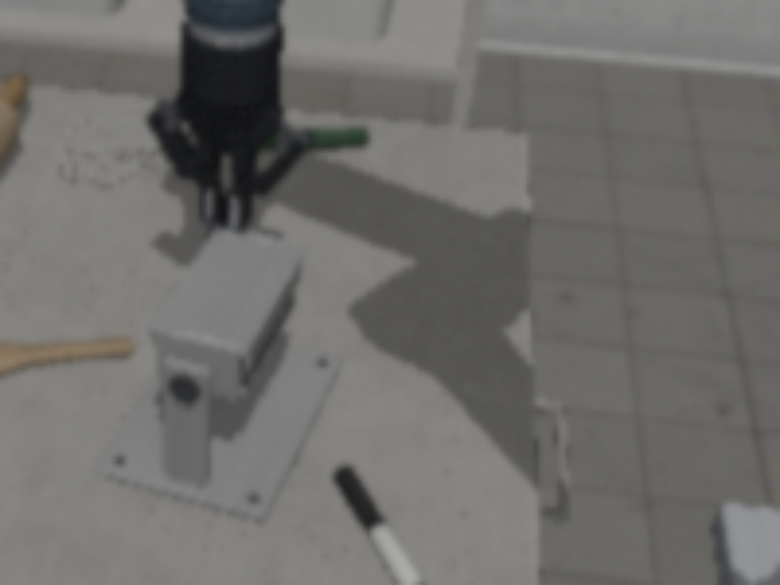

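The stand is inverted and the handle is on its +x stop. Release and retreat upward.

>>> {"fn": "move_arm", "kwargs": {
  "plan": [
    [[0,0,0],0],
    [[0,0,0],0],
    [[0,0,0],0],
    [[0,0,0],0]
  ],
  "gripper": 0.5
}}

```text
t: 14.35
eef_pos: [0.5392, -0.3171, 0.0804]
orientation: [-180.0, -0.1, 78.4]
force: [0.4, -0.3, -0.2]
opening: 0.0429
```

>>> {"fn": "move_arm", "kwargs": {
  "plan": [
    [[0,0,-15],0],
    [[0,0,-45],0],
    [[0,0,-80],0],
    [[0,0,-120],0],
    [[0,0,-140],0]
  ]
}}

```text
t: 14.98
eef_pos: [0.5404, -0.3183, 0.2251]
orientation: [179.7, 0.1, 78.4]
force: [0.8, 0.1, -0.7]
opening: 0.0425
```

>>> {"fn": "move_arm", "kwargs": {
  "plan": [
    [[-20,0,0],0],
    [[-40,0,0],0],
    [[-50,0,0],0],
    [[-50,0,0],0],
    [[-50,0,0],0]
  ]
}}

```text
t: 15.6
eef_pos: [0.529, -0.3663, 0.2203]
orientation: [-179.9, -0.1, 78.4]
force: [0.4, -0.2, -0.2]
opening: 0.0429
```

Run:
```python
from h import *
o=arm.get_obs();print(o["t"],o["force"],o["eef_pos"],o["orientation"])
p,d=grab_frame("wrist");cv2.imwrite(f"pics/wrist7.png",cv2.resize(p,(768,576)))
v,u=np.mgrid[0:300,100:400]; uv=np.c_[u.ravel(),v.ravel()]
P=cloud("wrist",uv,d,o);c,s=np.cos(np.radians(-11.5)),np.sin(np.radians(-11.5))
L=(P[:,:2]-[.5167,-.181])@np.array([[c,-s],[s,c]])
m=(abs(L[:,0])<.025)&(abs(L[:,1])<.05)&(P[:,2]>.08)
A=np.c_[L[m],np.ones(m.sum())];k=np.linalg.lstsq(A,P[m,2],rcond=None)[0];print(m.sum(),"tilt deg",np.degrees(k[:2]),"z",k[2])
m=(abs(L[:,0]-.05)<.007)&(abs(L[:,1]+.127)<.02);print("handle z",np.median(P[m,2]))
p,d=grab_frame("side");cv2.imwrite(f"pics/side7.png",p)
```

```text
15.6 [ 0.4178252  -0.24434566 -0.23850507] [ 0.52896803 -0.36628653  0.22025902] [-1.79938898e+02 -6.09078861e-02  7.83701797e+01]
2150 tilt deg [ 0.01466732 -0.0234566 ] z 0.12562984290740448
handle z 0.10580523583066742
```

View pics/wrist7.png

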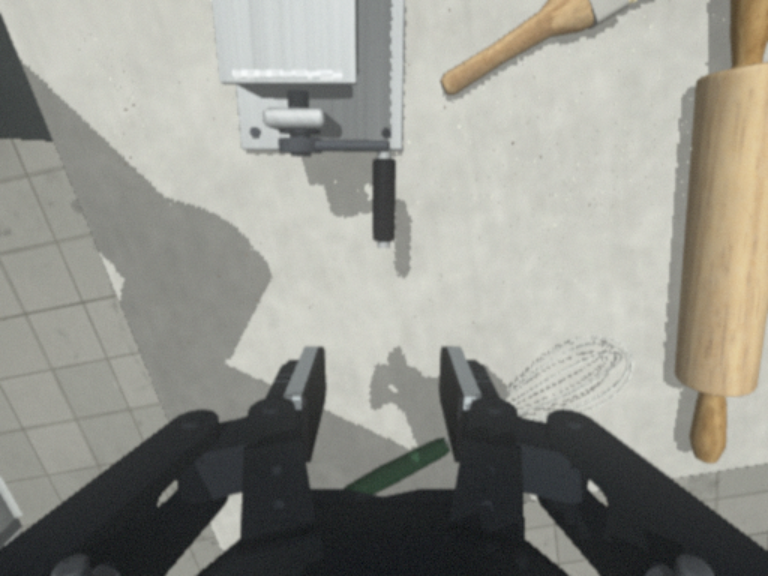

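View pics/side7.png

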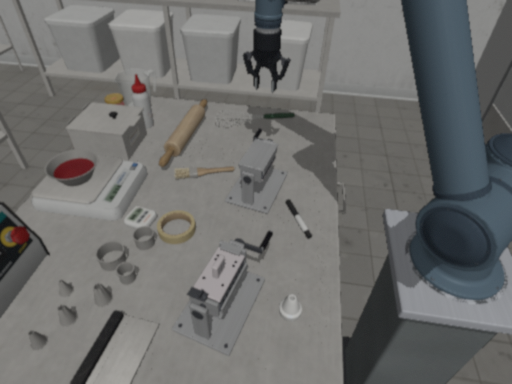

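Run:
```python
from h import *
p,d=grab_frame("side");cv2.imwrite("pics/s8.png",cv2.resize(p[125:225,215:315],None,fx=5,fy=5,interpolation=cv2.INTER_CUBIC))
```

```text
(no output)
```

View pics/s8.png

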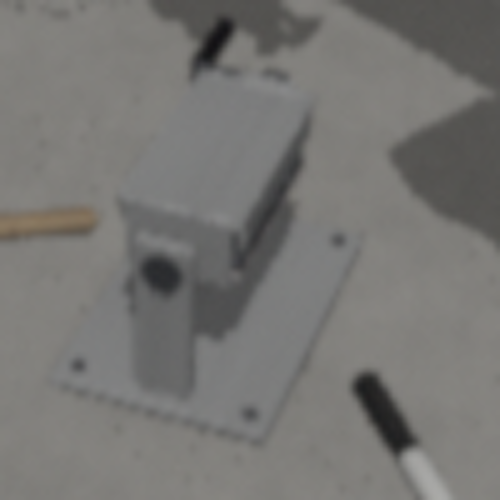

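The cradle hangs level and inverted, with nothing fallen beneath it. The gripper is clear.

```bash
python3 -c "
from plant import arm
print(arm.sign_off())"
```

```text
the job is handed in; nothing more can be done
None
```

The job is handed in: the latched cassette (the right-hand stand) was pulled against its latch, then turned upside down.

- **Tug:** I gripped the tab and pulled it straight up. The lid rose about 6.4 mm at the latch end, tilted under 0.4°, and the wrist force rose to about 9 N. After taking off the cassette's weight, that leaves about 6.5 N, which I take as the load on the latch. I held the pull for about a second in all, then lowered the cassette and let go.
- **Turn:** I swung the crank over the top to its +x stop. There was a brief 50 N reading at the wrist when it met the stop, within the 120 N limit.
- **Last checks:** The inverted cradle is level to within 0.1°, and the handle is at axle height on the +x side. Nothing lies below the cradle, and the gripper is clear with about zero force. The other stand looks unchanged in the side picture.

I could not see the latch or lid directly once it was inverted. That the latch still holds is inferred from nothing having dropped.

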